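# Stand the toppled book back up and slide the owl against it

### The job

The blue book at the end of the row has toppled over onto the yellow box: push it back up with the fingertips so that it stands upright, flat against the row. Only when it stands, push the ceramic owl along the board until it is right up against the blue cover, so that it serves as a bookend, and come away. Do not grip, pinch or lift anything, keep the owl upright, and leave the yellow box and the other things where they are.

Things in the scene. Friction and masses are not known exactly. Their poses are not given: they have to be found in the camera images.
- row: Row of six hardbacks against a steel bookend, 182 mm long, 145 deep, 198 to 210 tall; fixed, cannot move. Origin: on the board under the middle of its exposed end cover (green book, 205 mm tall); z up, +y along the row away from that end, x along the books' depth (spines at x = +72 mm). The blue book, yellow box and owl are on its -y side.
- book: Loose blue hardback: rigid, 36 mm thick (y), 145 deep (x), 205 tall (z up the book), 0.4 to 0.6 kg; origin: centre of its underside. Starts toppled 27 to 30 degrees to the row's -y side, on its outer cover's lower edge 39 mm from the row, leaning on the box; its top edge overhangs about 100 mm, 180 mm high. Pushed to within 10 degrees of upright it stands by itself.
- owl: White ceramic owl figurine, round, 118 mm tall (ears 125), widest (70 mm across) at 45 mm height, foot 62 across, 0.5 to 0.75 kg, loose; slides when pushed low. Origin: centre of its underside, z up. Starts 200 to 270 mm from the row's end cover on the -y side, 45 to 85 mm to the +x side of the row's x = 0.
- box: Yellow plastic box with a clip-on lid, 110 mm (x) by 150 (y) by 90 tall, about 0.55 kg, loose; the blue book leans on its upper edge. Origin: centre of its underside, z up. It flanks the owl's way to the book: its +x side lies 3 to 17 mm to the -x side of the row's x = 0. It must stay where it is.
- pen_cup: Black plastic pen cup, 78 mm across, 100 mm tall, with pens up to 155 mm high. Origin: centre of its underside. Leave it alone.
- mirror: Round chrome pocket mirror lying shut, 72 mm across, 11 mm high. Origin: centre of its underside. Leave it alone.
- tin: Round shoe polish tin with brass lid, 74 mm across, 25 mm high. Origin: centre of its underside. Leave it alone.
- torch: Small red and black pocket torch lying flat, 117 mm long (along its y), 34 mm high. Origin: under its middle. Leave it alone.
There are look-alikes about, which are no part of the job. Leave any green or red look-alike of the owl alone.

How it is judged:
On the way:
1. the blue book stands upright against the row while the owl is still where it was (angle between book's own z axis and vertical below 0.06 rad and y of book in the frame of row between -0.027 and -0.01 m and x of book in the frame of row between -0.035 and 0.035 m and angle between the y axis of book and the y axis of row, either way round below 0.1 rad and distance of owl from where it was at the start of the episode below 0.02 m), for 0.2 s.
At the end, for the whole second after the job is handed in: The blue book stands upright (3.5 degrees), within 9 mm of the row's end cover, parallel to it (6 degrees), shifted at most 35 mm along it; the owl stands upright on the board, its side within 7 mm of the blue cover, its middle at most 70 mm from the cover's middle line; both at rest (angle between each of book, owl's own z axis and vertical below 0.06 rad and y of book in the frame of row between -0.027 and -0.01 m and x of book in the frame of row between -0.035 and 0.035 m and angle between the y axis of book and the y axis of row, either way round below 0.1 rad and y of owl in the frame of book between -0.06 and -0.045 m and x of owl in the frame of book between -0.07 and 0.07 m and height (world z) of owl below 0.005 m and linear speed of each of owl, book below 0.01 m/s); the robot touches nothing.
It fails at once if the blue book or the owl is lifted off the board (height (world z) of book above 0.03 m or height (world z) of owl above 0.015 m).
It fails at once if the blue book is taken between the fingers (y of the grasp point in the frame of book between -0.014 and 0.014 m and x of the grasp point in the frame of book between -0.085 and 0.085 m and z of the grasp point in the frame of book between 0 and 0.203 m).
It fails at once if the owl is taken between the fingers (x of the grasp point in the frame of owl between -0.012 and 0.012 m and y of the grasp point in the frame of owl between -0.012 and 0.012 m and z of the grasp point in the frame of owl between 0 and 0.115 m).
It fails at once if the owl is tipped (angle between owl's own z axis and vertical above 0.4 rad).
It fails at once if the yellow box, pen cup, mirror, tin or torch is shifted, lifted or knocked over (distance of any of pen_cup, mirror, tin, torch, box from where it was at the start of the episode above 0.025 m or angle between any of pen_cup, mirror, tin, torch, box's own z axis and vertical above 0.3 rad).
It also fails if it takes over 53 s, if anything falls off the work surface, if the arm or the gripper's body presses on something with over 40 N, if the wrist force passes 120 N, or if a joint passes its speed limit or range.

### The arm

A 7-joint arm with a two-finger parallel gripper is mounted at the origin on the work surface. World frame = base frame: x ahead of the robot, y to its left, z up, the work surface at z = 0. Lengths are in m, angles in rad, forces in N, time in s.
With the tool pointing down it reaches from about 0.35 to 0.9 m from the base axis. Payload 8.1 kg.
Tool frame: the origin (TCP) lies between the finger pads; the fingertips stand 17 mm ahead of it and the grasp point (between the pads) lies 2 mm behind it; z points along the fingers, y is the line along which they close (so a half turn about z gives the same grasp; the last joint's range is limited). The gripper opens to 92 mm and grips with 3 to 60 N. Pads are 19 mm wide; open, the fingers measure 130 mm over their backs; the gripper's body (75 mm by 190 mm) begins 47 mm behind the grasp point.
Start: joints at [1.162, 0.434, 0.025, 1.573, -0.012, 1.134, -0.075], TCP at [0.188, -0.596, 0.244] pointing down, gripper open.
Joint ranges: [-2.62, 2.62], [-0.44, 2.09], [-1.27, 1.32], [0.08, 2.57], [-1.32, 4.46], [0.12, 2], [-2.74, 2.74]. Speed limits (rad/s): [2.22, 2.22, 3.01, 3.01, 3.14, 3.14, 3.14].

### API

Orientations are given as a rotation vector (axis times angle).
In Python, from cell import observe, get_image, calibration, sign_off, look_for, regions_of, landmark_of gives the robot as it stands.
- The arm moves only by the tool jog_arm, never from a script. Its argument "plan" is a list of rows, each an object with "offset": the shift along the tool's x, y, z normalised to -1 to 1, where 1 is 0.15 m, a list of three; "twist": the turn, a rotation vector about the tool's x, y, z normalised to -1 to 1, where 1 is 2 pi rad, a list of three; "fingers": the gripper command: -1 is shut, 1 is fully open, values between are in proportion. In form: [{"offset": [x, y, z], "twist": [ax, ay, az], "fingers": fingers}, ...]. A call has 1 to 20 rows; each row is the pose to reach, as a shift and turn from the pose commanded when the call began, along the tool's axes at that moment, turning the shorter way round; what a row does not reach only later rows make up. A row lasts 1/8 s, in which the tool goes at most 62.5 mm and 10.7 degrees, less where a joint would pass 70% of its speed; a pose out of reach is approached as far as the arm can. A call with a number of a shift or a turn outside -1 to 1 is refused whole. A call with a gripper value outside its range is refused whole. The fingers move at their own pace and stop on an object; "newtons" is the grip in N (left out, the last holds). Time passes only in rows, so rows that repeat a pose let the fingers close. It gives the time, the measured TCP pose, the force, the opening and the grip force at its end, in the units of the state.
- observe(): the state, without advancing time (a new reading comes with each control period).
- get_image(name): name is "scene" or "top" or "wrist"; returns the picture (384x512x3 uint8, red, green, blue); there is no depth.
- calibration(name): a dict with "fov_y" (degrees; the focal length in pixels is half the picture's height over the tangent of half this angle, whatever the lens; pixels are square), "cx", "cy" (the principal point, pixels), "k1" (the pictures are not rectified: a ray, as slopes to the right and down, at radius r is drawn at 1 + k1 r^2 times it, then the intrinsics apply), "position" and "attitude" of the camera in the world. Camera axes: x right, y down, z forward; pixel columns grow to the right and rows downward; lengths in m; the calibration is good to about 2 mm. A picture is of the moment at which its call begins: read the wrist's pose just before it. calibration takes no time and is no camera call; for the wrist camera it gives the pose at the moment of the call.
- sign_off(): hands the job in; it is judged then, once.
Trained networks look in the newest picture that a camera, given by its name, has taken for a name from the list of things; names that differ only in an ending like _2 or _b are one class to them, and where a whole thing is asked for, a point or a joint stands for the part that bears it (a point fixed in the world has none). Each returns a list of dicts, best first, with "conf" (0 to 1); they miss things now and then, are a little off and sometimes report something else, mostly with a low value. They report only what shows in the picture. A call takes as long as a camera call. They do not tell look-alikes from the thing itself.
- look_for(thing, camera): "box" ([left, top, width, height] as shares, 0 to 1, of the picture: columns of its width, rows of its height, round what is visible of it).
- regions_of(thing, camera): "region" (384x512 bool, what is visible of it) and "box" ([left, top, width, height] as shares, 0 to 1, of the picture: columns of its width, rows of its height, round what is visible of it).
- landmark_of(thing, camera): "at" ([row, column] as shares, 0 to 1, of the picture: columns of its width, rows of its height: a listed point, or the origin of a listed thing).
The state is a dict: "clock": time; "joints": joint angles; "dq": joint speeds; "joint_efforts": joint torques, N m; "position": TCP position; "ee_rot": TCP orientation; "force": force on the tool from outside, world axes, zero at the start; "ft_torque": the same for the moment, N m; "width": opening from 0.0 (shut) to 1.0 (fully open); "gripper_force": force on a finger pad.
Only numpy, scipy, OpenCV 4.12 (cv2) and the standard library are available. Lean on these libraries where they do the work, as an engineer would, in place of code of your own. Each camera call takes 0.05 s, during which the arm holds its last target. There are 200 camera calls.

## Working session

There is one attempt and no reset: what is moved stays moved. The work goes in short steps, Python scripts to look and compute and a tool call to move; the robot and the scene stay as the last step left them, time stands still between calls to the robot, and variables do not carry over. Pictures are saved under pics/ and viewed, at most 12 in all, crops included, and the job is handed in when it is done.

Besides the shell and the picture viewer there is one more tool, called after "Call:" by a JSON object that holds its "api" and its "payload". jog_arm: Moves the arm, as the interface text tells. Scaled input: -1 to 1 covers 0.15 m each way for a shift and 2 pi rad each way for a turn. Its arguments: {"type":"object","properties":{"plan":{"type":"array","items":{"type":"object","properties":{"offset":{"type":"array","items":{"type":"number","minimum":-1,"maximum":1}},"twist":{"type":"array","items":{"type":"number","minimum":-1,"maximum":1}},"fingers":{"type":"number"}}}},"newtons":{"type":"number"}},"required":["plan"]}

```bash
mkdir -p pics; ls
cat > h.py <<'E'
import numpy as np, cv2
from cell import *
from scipy.spatial.transform import Rotation as R
def rot(a):
    a=np.array(a,float)
    if a.shape==(3,3): return a
    return R.from_rotvec(a).as_matrix() if a.size==3 else R.from_quat(a).as_matrix()
def KD(c):
    f=192/np.tan(np.radians(c['fov_y'])/2)
    return np.array([[f,0,c['cx']],[0,f,c['cy']],[0,0,1]]),np.array([c['k1'],0,0,0.])
def ray(c,px,z):
    """pixels (col,row) -> world points on plane z"""
    K,D=KD(c); n=cv2.undistortPoints(np.array(px,float).reshape(-1,1,2),K,D).reshape(-1,2)
    d=np.c_[n,np.ones(len(n))]@rot(c['attitude']).T; p=np.array(c['position'])
    return p+d*((z-p[2])/d[:,2])[:,None]
def proj(c,P):
    K,D=KD(c); Rw=rot(c['attitude']); t=-Rw.T@np.array(c['position'])
    return cv2.projectPoints(np.array(P,float).reshape(-1,1,3),cv2.Rodrigues(Rw.T)[0],t,K,D)[0].reshape(-1,2)
E
python3 - <<'E'
from h import *
for n in ['scene','top']:
    im=get_image(n); cv2.imwrite(f'pics/{n}0.png',im[:,:,::-1]); print(n,calibration(n))
    for t in ['row','book','owl','box','pen_cup','mirror','tin','torch']:
        print(t,[(round(d['conf'],2),(np.array(d['at'])[::-1]*[512,384]).round(0)) for d in landmark_of(t,n)])
s=observe();print(s['position'],s['ee_rot'],s['clock'])
E
```

```text
pics
scene {'fov_y': 48.7009057304688, 'cx': 252.1844128229242, 'cy': 192.15189532870318, 'k1': -0.021358398187540928, 'position': array([1.06431458, 0.0809092 , 0.6129169 ]), 'attitude': array([-1.52891646, -2.1010436 ,  0.79391531])}
row [(0.92, array([363., 208.]))]
book []
owl [(0.91, array([373., 285.])), (0.76, array([234., 121.])), (0.64, array([133., 245.])), (0.63, array([ 93., 214.])), (0.6, array([231., 206.]))]
box [(0.74, array([278., 172.]))]
pen_cup [(0.91, array([193., 152.]))]
mirror [(0.82, array([299., 282.])), (0.3, array([282., 171.]))]
tin [(0.81, array([214., 259.]))]
torch [(0.55, array([146., 192.]))]
top {'fov_y': 47.229544607736536, 'cx': 257.03553176568795, 'cy': 192.84769629417573, 'k1': -0.14452700786026332, 'position': array([ 0.50923273, -0.06161397,  1.02303806]), 'attitude': array([-2.21472568,  2.21682724, -0.06619112])}
row [(0.64, array([170., 199.]))]
book [(0.73, array([177., 200.]))]
owl [(0.96, array([267., 171.])), (0.89, array([371., 132.])), (0.68, array([149., 138.])), (0.62, array([300., 275.])), (0.6, array([321., 117.])), (0.52, array([199., 121.]))]
box [(0.93, array([238., 227.]))]
pen_cup [(0.98, array([324., 225.]))]
mirror [(0.97, array([201., 123.]))]
tin [(0.92, array([263., 119.])), (0.65, array([172., 199.]))]
torch [(0.89, array([341., 168.]))]
[ 0.18810989 -0.59602055  0.24373363] [ 3.10495633e+00  4.78296839e-01 -4.29804073e-05] 0.9
```

View pics/scene0.png

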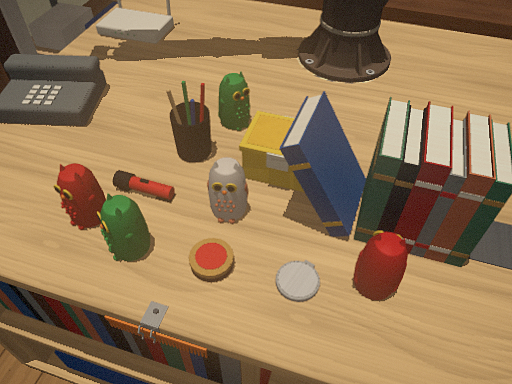

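View pics/top0.png

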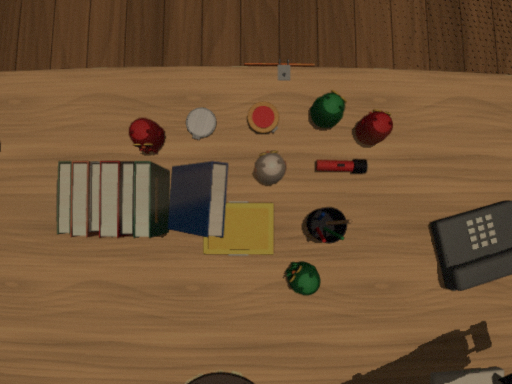

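The scene view shows the white owl at (228,190), with look-alikes: green at (234,100) and (125,228), red at (80,195) and (381,265). The blue book leans on the yellow box at (325,165) and the row is on the right. In the top view the white owl is at (269,168), the green ones at (327,110) and (302,277), the red ones at (147,135) and (374,127). I choose the white one. Next I measure and take one close crop.

Run:
```python
from h import *
im=get_image('top'); c=calibration('top')
cr=cv2.resize(im[90:270,120:360],None,fx=3.3,fy=3.3,interpolation=cv2.INTER_CUBIC); cv2.imwrite('pics/crop.png',cr[:,:,::-1])
for t,z in [('row',.2),('book',.15),('owl',.05),('box',.09),('pen_cup',.05),('mirror',.01),('tin',.025),('torch',.02)]:
    for d in regions_of(t,'top')[:6]:
        m=d['region'].astype(np.uint8); r=cv2.minAreaRect(cv2.findNonZero(m)); b=cv2.boxPoints(r)
        col=im[d['region']].mean(0).round()
        print(t,round(d['conf'],2),'px',np.round(r[0]),col,'ctr',ray(c,[r[0]],z)[0,:2].round(3),'corners',ray(c,b,z)[:,:2].round(3).tolist() if t in('row','book','box') else '')
cs=calibration('scene'); get_image('scene')
for d in regions_of('owl','scene'):
    ys,xs=np.nonzero(d['region']); print(d['conf'],xs.min(),xs.max(),ys.min(),ys.max(), ray(cs,[[xs.mean(),ys.mean()]],.06)[0].round(3))
```

```text
row 0.81 px [112. 199.] [108.  98.  78.] ctr [0.527 0.191] corners [[0.454, 0.304], [0.602, 0.304], [0.598, 0.083], [0.453, 0.084]]
book 0.79 px [198. 198.] [60. 58. 57.] ctr [0.531 0.034] corners [[0.46, 0.096], [0.61, 0.086], [0.602, -0.028], [0.452, -0.018]]
owl 0.83 px [146. 134.] [78. 22. 16.] ctr [0.675 0.163] corners 
owl 0.79 px [270. 166.] [100.  83.  65.] ctr [ 0.602 -0.116] corners 
owl 0.75 px [303. 278.] [31. 54. 25.] ctr [ 0.354 -0.188] corners 
owl 0.74 px [374. 127.] [74. 22. 16.] ctr [ 0.693 -0.352] corners 
owl 0.6 px [328. 110.] [27. 49. 22.] ctr [ 0.731 -0.247] corners 
box 0.69 px [238. 228.] [142. 115.  47.] ctr [ 0.467 -0.045] corners [[0.525, 0.028], [0.525, -0.119], [0.41, -0.118], [0.41, 0.028]]
pen_cup 0.93 px [328. 224.] [25. 20. 16.] ctr [ 0.473 -0.245] corners 
mirror 0.89 px [201. 122.] [129. 118. 103.] ctr [0.71  0.044] corners 
mirror 0.17 px [263. 118.] [132.  66.  42.] ctr [ 0.721 -0.101] corners 
tin 0.72 px [263. 118.] [131.  67.  42.] ctr [ 0.718 -0.1  ] corners 
torch 0.6 px [341. 166.] [78. 27. 21.] ctr [ 0.606 -0.281] corners 
0.91 54 104 164 230 [ 0.696 -0.349  0.06 ]
0.86 208 248 159 223 [ 0.606 -0.109  0.06 ]
0.86 353 406 231 299 [0.678 0.162 0.06 ]
0.63 218 249 73 130 [ 0.362 -0.183  0.06 ]
```

View pics/crop.png

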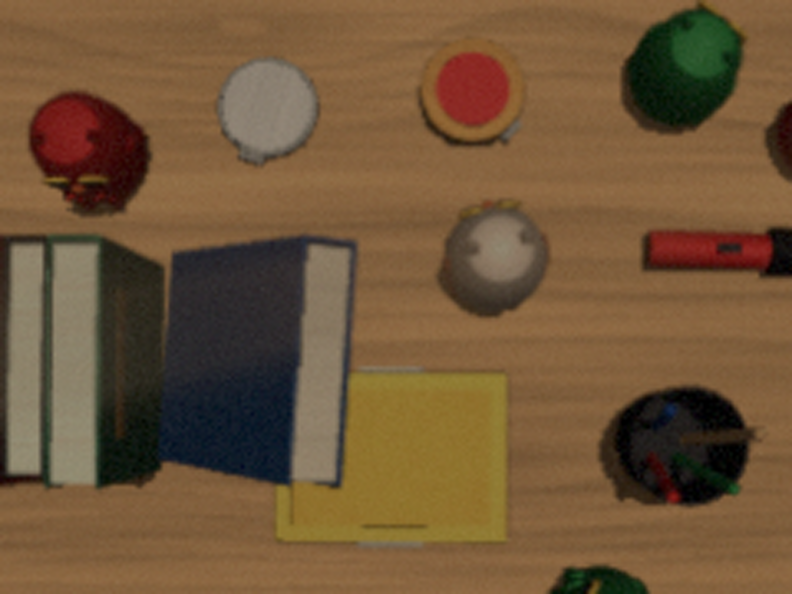

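Run:
```python
from h import *
c=calibration('top')
f=lambda L,z:print(z,ray(c,np.array(L)/3.3+[120,90],z)[:,:2].round(4).tolist())
f([[102,238],[98,487]],.205)
f([[163,265],[162,470]],0.0)
f([[355,240],[340,487]],.181)
f([[305,237],[290,485]],.198)
f([[172,253],[162,460]],.017)
```

```text
0.205 [[0.5957, 0.1172], [0.4545, 0.1186]]
0.0 [[0.598, 0.1181], [0.453, 0.1181]]
0.181 [[0.5967, -0.0258], [0.4532, -0.0172]]
0.198 [[0.5967, 0.002], [0.4554, 0.0103]]
0.017 [[0.6049, 0.1088], [0.4608, 0.1151]]
```

The crop shows the white owl at (495,258) as the right one. The book's top edge runs (355,240)–(340,487) and the row's end cover is at column 163. I set out, turning the tool's x axis to world +y.

Call:
{"api": "jog_arm", "payload": {"plan": [{"offset": [0.85, -0.5, 0], "twist": [0, 0, -0.2014], "fingers": 1}, {"offset": [0.85, -0.5, 0], "twist": [0, 0, -0.2014], "fingers": 1}, {"offset": [0.85, -0.5, 0], "twist": [0, 0, -0.2014], "fingers": 1}, {"offset": [0.85, -0.5, 0], "twist": [0, 0, -0.2014], "fingers": 1}, {"offset": [0.85, -0.5, 0], "twist": [0, 0, -0.2014], "fingers": 1}, {"offset": [0.85, -0.5, 0], "twist": [0, 0, -0.2014], "fingers": 1}, {"offset": [0.85, -0.5, 0], "twist": [0, 0, -0.2014], "fingers": 1}, {"offset": [0.85, -0.5, 0], "twist": [0, 0, -0.2014], "fingers": 1}]}}

```text
clock: 2.45
position: [0.287, -0.4862, 0.2438]
ee_rot: [2.222, 2.221, 0.0]
force: [0.9, -0.0, -0.3]
width: 1.001
gripper_force: 0.0
```

Call:
{"api": "jog_arm", "payload": {"plan": [{"offset": [1, 0.6, 0], "twist": [0, 0, 0], "fingers": 1}, {"offset": [1, 0.6, 0], "twist": [0, 0, 0], "fingers": 1}, {"offset": [1, 0.6, 0], "twist": [0, 0, 0], "fingers": 1}, {"offset": [1, 0.6, 0], "twist": [0, 0, 0], "fingers": 1}]}}

```text
clock: 2.95
position: [0.3797, -0.3322, 0.2442]
ee_rot: [2.217, 2.225, 0.002]
force: [-0.4, -1.1, 0.3]
width: 1.0
gripper_force: 0.0
```

Call:
{"api": "jog_arm", "payload": {"plan": [{"offset": [1, 0.6, 0], "twist": [0, 0, 0], "fingers": 1}, {"offset": [1, 0.6, 0], "twist": [0, 0, 0], "fingers": 1}, {"offset": [1, 0.6, 0], "twist": [0, 0, 0], "fingers": 1}, {"offset": [1, 0.6, 0], "twist": [0, 0, 0], "fingers": 1}]}}

```text
clock: 3.45
position: [0.4689, -0.183, 0.244]
ee_rot: [2.218, 2.225, 0.003]
force: [-0.9, -0.8, 0.7]
width: 1.0
gripper_force: 0.0
```

Call:
{"api": "jog_arm", "payload": {"plan": [{"offset": [0.68, 0.4, 0], "twist": [0, 0, 0], "fingers": 1}, {"offset": [0.68, 0.4, 0], "twist": [0, 0, 0], "fingers": 1}, {"offset": [0.68, 0.4, 0.43], "twist": [0, 0, 0], "fingers": 1}, {"offset": [0.68, 0.4, 0.43], "twist": [0, 0, 0], "fingers": 1}, {"offset": [0.68, 0.4, 0.43], "twist": [0, 0, 0], "fingers": 1}]}}

```text
clock: 4.08
position: [0.527, -0.0859, 0.1802]
ee_rot: [2.224, 2.218, -0.001]
force: [0.3, -0.0, 1.3]
width: 1.003
gripper_force: 0.0
```

Call:
{"api": "jog_arm", "payload": {"plan": [{"offset": [0.15, 0, 0.02], "twist": [0, 0, 0], "fingers": 1}, {"offset": [0.28, 0, 0.02], "twist": [0, 0, 0], "fingers": 1}, {"offset": [0.32, 0, 0.02], "twist": [0, 0, 0], "fingers": 1}, {"offset": [0.36, 0, 0.02], "twist": [0, 0, 0], "fingers": 1}, {"offset": [0.4, 0, 0.02], "twist": [0, 0, 0], "fingers": 1}, {"offset": [0.44, 0, 0.02], "twist": [0, 0, 0], "fingers": 1}, {"offset": [0.48, 0, 0.02], "twist": [0, 0, 0], "fingers": 1}, {"offset": [0.52, 0, 0.02], "twist": [0, 0, 0], "fingers": 1}, {"offset": [0.56, 0, 0.02], "twist": [0, 0, 0], "fingers": 1}, {"offset": [0.6, 0, 0.02], "twist": [0, 0, 0], "fingers": 1}, {"offset": [0.64, 0, 0.02], "twist": [0, 0, 0], "fingers": 1}, {"offset": [0.68, 0, 0.02], "twist": [0, 0, 0], "fingers": 1}, {"offset": [0.72, 0, 0.02], "twist": [0, 0, 0], "fingers": 1}, {"offset": [0.76, 0, 0.02], "twist": [0, 0, 0], "fingers": 1}]}}

```text
clock: 5.82
position: [0.5269, 0.0304, 0.1762]
ee_rot: [2.221, 2.222, -0.0]
force: [-0.6, -0.6, 0.1]
width: 1.001
gripper_force: 0.3
```

Run:
```python
from h import *
im=get_image('scene'); cv2.imwrite('pics/s1.png',im[:,:,::-1])
```

```text
(no output)
```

View pics/s1.png

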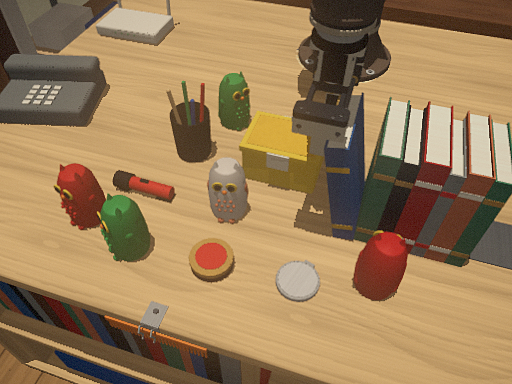

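The book is nearly upright now (cover at (343,165)), and the box and owl have not moved. I push on until it is flat.

Call:
{"api": "jog_arm", "payload": {"plan": [{"offset": [0.05, 0, 0], "twist": [0, 0, 0], "fingers": 1}, {"offset": [0.1, 0, 0], "twist": [0, 0, 0], "fingers": 1}, {"offset": [0.15, 0, 0], "twist": [0, 0, 0], "fingers": 1}, {"offset": [0.19, 0, 0], "twist": [0, 0, 0], "fingers": 1}, {"offset": [0.22, 0, 0], "twist": [0, 0, 0], "fingers": 1}, {"offset": [0.24, 0, 0], "twist": [0, 0, 0], "fingers": 1}, {"offset": [0.26, 0, 0], "twist": [0, 0, 0], "fingers": 1}, {"offset": [0.27, 0, 0], "twist": [0, 0, 0], "fingers": 1}, {"offset": [0.27, 0, 0], "twist": [0, 0, 0], "fingers": 1}]}}

```text
clock: 7.0
position: [0.527, 0.0705, 0.1762]
ee_rot: [2.221, 2.222, -0.0]
force: [-1.1, -0.3, -0.8]
width: 0.999
gripper_force: 0.0
```

Run:
```python
from h import *
im=get_image('scene'); t=get_image('top')
a=cv2.resize(im[60:260,260:460],(400,400)); b=cv2.resize(t[120:270,120:270],(400,400))
cv2.imwrite('pics/s2.png',np.hstack([a,b])[:,:,::-1])
```

```text
(no output)
```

View pics/s2.png

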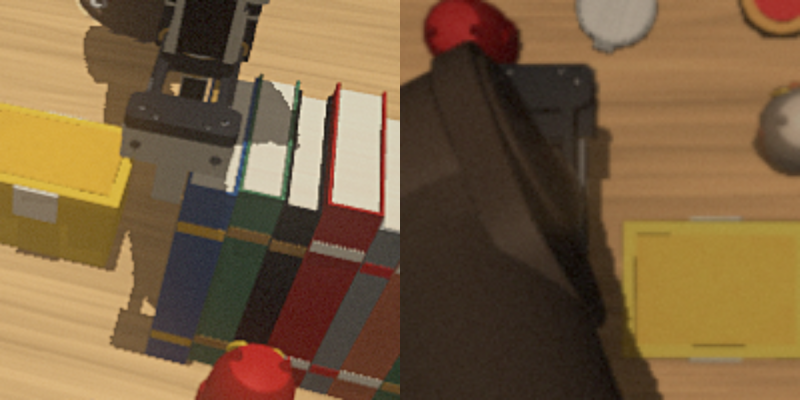

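The book stands upright against the row (blue spine parallel to the green one). I retreat and go behind the owl, tilting 20°.

Call:
{"api": "jog_arm", "payload": {"plan": [{"offset": [-0.2, 0, 0], "twist": [0, 0, 0], "fingers": 1}, {"offset": [-0.6, 0, 0], "twist": [0, 0, 0], "fingers": 0}, {"offset": [-1, 0, -0.1], "twist": [0, 0, 0], "fingers": -0.05}, {"offset": [-1, 0, -0.1], "twist": [0, 0, 0], "fingers": -0.05}]}}

```text
clock: 7.6
position: [0.5271, -0.086, 0.1918]
ee_rot: [2.229, 2.21, -0.002]
force: [0.1, 1.1, -0.4]
width: 0.721
gripper_force: 0.0
```

Call:
{"api": "jog_arm", "payload": {"plan": [{"offset": [-0.35, 0.3, 0], "twist": [0, 0, 0], "fingers": -0.05}, {"offset": [-0.68, 0.59, 0], "twist": [0, 0.0556, 0], "fingers": -0.05}, {"offset": [-0.68, 0.59, 0], "twist": [0, 0.0556, 0], "fingers": -0.05}, {"offset": [-0.68, 0.59, 0], "twist": [0, 0.0556, 0], "fingers": -0.05}, {"offset": [-0.68, 0.59, 0], "twist": [0, 0.0556, 0], "fingers": -0.05}]}}

```text
clock: 8.22
position: [0.6155, -0.1801, 0.191]
ee_rot: [-2.03, -2.032, -0.358]
force: [0.1, 0.9, 0.3]
width: 0.478
gripper_force: 0.0
```

Run:
```python
from h import *
im=get_image('scene'); t=get_image('top')
a=cv2.resize(im[40:240,150:400],(400,320)); b=cv2.resize(t[120:280,120:320],(400,320))
cv2.imwrite('pics/s3.png',np.hstack([a,b])[:,:,::-1])
```

```text
(no output)
```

View pics/s3.png

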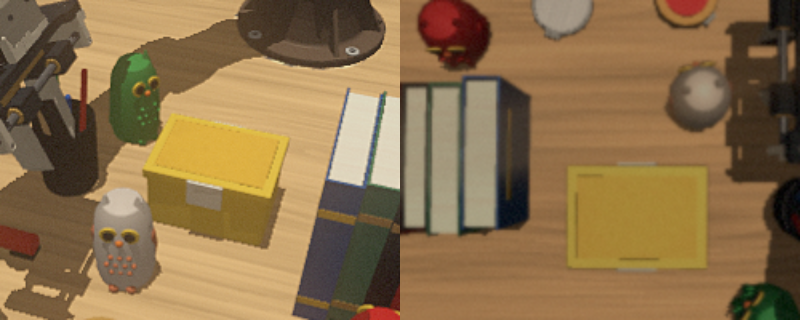

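The book stands flush to the row (right half: blue cover lower edge at column 529, parallel). The box has not moved, and the owl is at (700,97). I check the numbers.

Run:
```python
from h import *
c=calibration('top'); get_image('top')
f=lambda L,z:print(z,ray(c,(np.array(L)-[400,0])/2+[120,120],z)[:,:2].round(4).tolist())
f([[502,78],[499,228]],.205); f([[529,97],[528,215]],0); f([[568,166],[706,167]],.09); f([[468,78],[465,234]],.205)
for d in regions_of('owl','top'):
    m=cv2.minEnclosingCircle(cv2.findNonZero(d['region'].astype(np.uint8)))
    print(np.round(m[0]),ray(c,[m[0]],.05)[0].round(4))
```

```text
0.205 [[0.6014, 0.0792], [0.4613, 0.0813]]
0 [[0.6021, 0.0826], [0.4645, 0.0832]]
0.09 [[0.5204, 0.028], [0.5192, -0.1186]]
0.205 [[0.6015, 0.1114], [0.4556, 0.1133]]
[146. 136.] [0.6721 0.1642 0.05  ]
[302. 278.] [ 0.354  -0.1861  0.05  ]
[269. 166.] [ 0.6035 -0.1133  0.05  ]
[325. 104.] [ 0.7442 -0.2403  0.05  ]
```

Call:
{"api": "jog_arm", "payload": {"plan": [{"offset": [-0.1, 0.02, 0.3], "twist": [0, 0, 0], "fingers": -0.05}, {"offset": [-0.2, 0.02, 0.55], "twist": [0, 0, 0], "fingers": -0.05}, {"offset": [-0.292, 0.02, 0.8], "twist": [0, 0, 0], "fingers": -0.05}, {"offset": [-0.292, 0.02, 0.8], "twist": [0, 0, 0], "fingers": -0.05}, {"offset": [-0.292, 0.02, 0.8], "twist": [0, 0, 0], "fingers": -0.05}]}}

```text
clock: 9.05
position: [0.6196, -0.1809, 0.0654]
ee_rot: [-2.031, -2.034, -0.36]
force: [0.2, -0.3, 0.2]
width: 0.476
gripper_force: 0.0
```

Run:
```python
from h import *
im=get_image('scene'); t=get_image('top')
a=cv2.resize(im[80:240,100:300],(400,320)); b=cv2.resize(t[100:260,220:420],(400,320))
cv2.imwrite('pics/s4.png',np.hstack([a,b])[:,:,::-1])
```

```text
(no output)
```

View pics/s4.png

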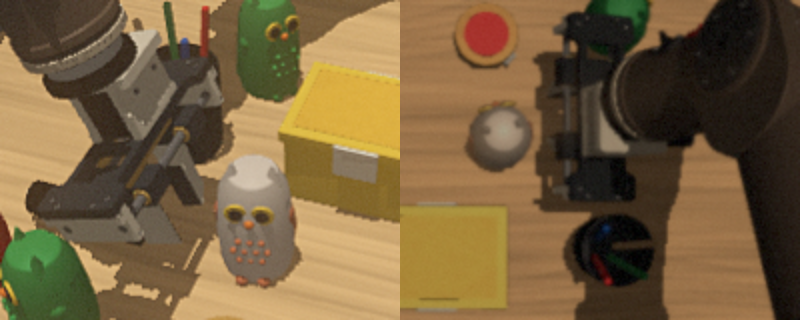

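The fingers are behind the owl, clear of the cup and the box. I start the push.

Call:
{"api": "jog_arm", "payload": {"plan": [{"offset": [0.06, -0.04, 0.022], "twist": [0, 0, 0], "fingers": -0.05}, {"offset": [0.11, -0.06, 0.04], "twist": [0, 0, 0], "fingers": -0.05}, {"offset": [0.15, -0.08, 0.055], "twist": [0, 0, 0], "fingers": -0.05}, {"offset": [0.19, -0.08, 0.069], "twist": [0, 0, 0], "fingers": -0.05}, {"offset": [0.23, -0.08, 0.084], "twist": [0, 0, 0], "fingers": -0.05}, {"offset": [0.27, -0.08, 0.098], "twist": [0, 0, 0], "fingers": -0.05}, {"offset": [0.31, -0.08, 0.113], "twist": [0, 0, 0], "fingers": -0.05}, {"offset": [0.35, -0.08, 0.127], "twist": [0, 0, 0], "fingers": -0.05}, {"offset": [0.39, -0.08, 0.142], "twist": [0, 0, 0], "fingers": -0.05}, {"offset": [0.43, -0.08, 0.156], "twist": [0, 0, 0], "fingers": -0.05}, {"offset": [0.47, -0.08, 0.171], "twist": [0, 0, 0], "fingers": -0.05}, {"offset": [0.5, -0.08, 0.182], "twist": [0, 0, 0], "fingers": -0.05}]}}

```text
clock: 10.65
position: [0.6075, -0.1042, 0.0641]
ee_rot: [-2.036, -2.033, -0.358]
force: [0.8, -8.2, 5.9]
width: 0.471
gripper_force: 4.3
```

```bash
cat > o.py <<'E'
from h import *
def look(name):
    im=get_image('scene'); t=get_image('top'); c=calibration('top')
    for d in regions_of('owl','top'):
        m=cv2.minEnclosingCircle(cv2.findNonZero(d['region'].astype(np.uint8)))
        print(np.round(m[0]),round(m[1],1),round(d['conf'],2),im[0,0,0]*0+t[d['region']].mean(0).round(),ray(c,[m[0]],.05)[0].round(4))
    a=cv2.resize(im[80:240,180:380],(400,320)); b=cv2.resize(t[100:260,140:340],(400,320))
    cv2.imwrite(name,np.hstack([a,b])[:,:,::-1])
E
python3 -c "import o;o.look('pics/s5.png')"
```

```text
[326. 108.] 19.6 0.85 [34. 61. 29.] [ 0.7347 -0.2414  0.05  ]
[248. 162.] 17.0 0.71 [127. 107.  86.] [ 0.6109 -0.0657  0.05  ]
[145. 136.] 19.3 0.59 [103.  33.  25.] [0.6709 0.1648 0.05  ]
[303. 277.] 18.9 0.58 [22. 40. 18.] [ 0.3565 -0.1872  0.05  ]
[382. 112.] 8.6 0.47 [105.  58.  30.] [ 0.7271 -0.3707  0.05  ]
```

View pics/s5.png

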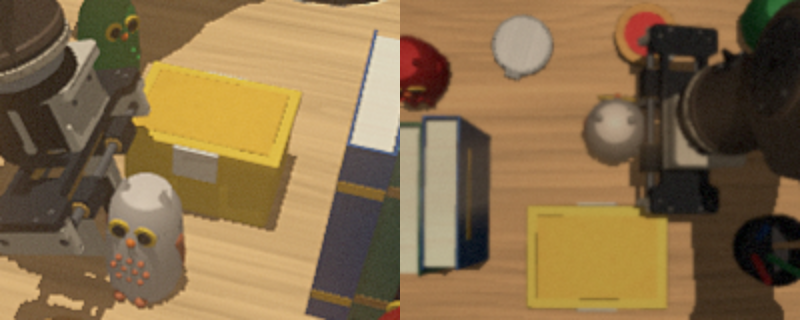

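The owl is upright and sliding, held in the middle of the cradle (right half, (612,132)), and the box is clear. I continue diagonally.

Call:
{"api": "jog_arm", "payload": {"plan": [{"offset": [0.04, -0.012, 0.0146], "twist": [0, 0, 0], "fingers": -0.05}, {"offset": [0.08, -0.024, 0.029], "twist": [0, 0, 0], "fingers": -0.05}, {"offset": [0.12, -0.036, 0.0437], "twist": [0, 0, 0], "fingers": -0.05}, {"offset": [0.16, -0.048, 0.058], "twist": [0, 0, 0], "fingers": -0.05}, {"offset": [0.2, -0.06, 0.073], "twist": [0, 0, 0], "fingers": -0.05}, {"offset": [0.24, -0.072, 0.087], "twist": [0, 0, 0], "fingers": -0.05}, {"offset": [0.28, -0.084, 0.102], "twist": [0, 0, 0], "fingers": -0.05}, {"offset": [0.32, -0.096, 0.116], "twist": [0, 0, 0], "fingers": -0.05}, {"offset": [0.36, -0.108, 0.131], "twist": [0, 0, 0], "fingers": -0.05}, {"offset": [0.4, -0.12, 0.146], "twist": [0, 0, 0], "fingers": -0.05}, {"offset": [0.44, -0.132, 0.16], "twist": [0, 0, 0], "fingers": -0.05}, {"offset": [0.48, -0.144, 0.175], "twist": [0, 0, 0], "fingers": -0.05}, {"offset": [0.52, -0.156, 0.19], "twist": [0, 0, 0], "fingers": -0.05}, {"offset": [0.56, -0.167, 0.204], "twist": [0, 0, 0], "fingers": -0.05}]}}

```text
clock: 12.55
position: [0.5833, -0.0145, 0.0642]
ee_rot: [-2.037, -2.033, -0.361]
force: [1.7, -8.7, 5.3]
width: 0.473
gripper_force: 4.3
```

```bash
python3 -c "import o;o.look('pics/s6.png')"
```

```text
[206. 174.] 16.6 0.88 [131. 112.  91.] [0.5854 0.0282 0.05  ]
[326. 108.] 19.0 0.72 [32. 64. 31.] [ 0.7342 -0.2431  0.05  ]
[375. 127.] 20.6 0.7 [99. 34. 25.] [ 0.6932 -0.3545  0.05  ]
[300. 278.] 17.8 0.65 [22. 38. 17.] [ 0.3538 -0.1821  0.05  ]
[145. 136.] 19.8 0.56 [103.  33.  25.] [0.6701 0.1649 0.05  ]
```

View pics/s6.png

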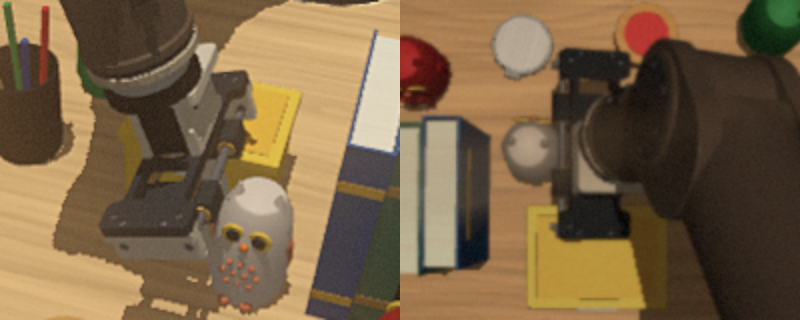

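The owl is upright, with about 15–17 mm left (right half: owl's edge at 503, cover foot at 489). I finish slowly and watch the force.

Call:
{"api": "jog_arm", "payload": {"plan": [{"offset": [0.02, 0, 0.007], "twist": [0, 0, 0], "fingers": -0.05}, {"offset": [0.04, 0, 0.0146], "twist": [0, 0, 0], "fingers": -0.05}, {"offset": [0.06, 0, 0.022], "twist": [0, 0, 0], "fingers": -0.05}, {"offset": [0.075, 0, 0.027], "twist": [0, 0, 0], "fingers": -0.05}, {"offset": [0.088, 0, 0.032], "twist": [0, 0, 0], "fingers": -0.05}]}}

```text
clock: 13.32
position: [0.5825, -0.0005, 0.0639]
ee_rot: [-2.036, -2.032, -0.359]
force: [0.7, -7.0, 5.6]
width: 0.47
gripper_force: 4.6
```

Call:
{"api": "jog_arm", "payload": {"plan": [{"offset": [0.007, 0, 0.0025], "twist": [0, 0, 0], "fingers": -0.05}, {"offset": [0.013, 0, 0.0047], "twist": [0, 0, 0], "fingers": -0.05}]}}

```text
clock: 13.58
position: [0.5825, 0.0015, 0.0639]
ee_rot: [-2.036, -2.032, -0.359]
force: [0.3, -7.8, 5.3]
width: 0.479
gripper_force: 4.6
```

```bash
python3 -c "import o;o.look('pics/s7.png')"
```

```text
[326. 108.] 20.0 0.97 [34. 64. 31.] [ 0.7342 -0.2431  0.05  ]
[199. 174.] 17.9 0.85 [126. 107.  87.] [0.5853 0.0431 0.05  ]
[295. 279.] 13.8 0.66 [24. 36. 16.] [ 0.3516 -0.1706  0.05  ]
[374. 127.] 20.3 0.65 [97. 32. 24.] [ 0.6937 -0.3527  0.05  ]
[145. 136.] 19.0 0.55 [102.  30.  24.] [0.6698 0.1653 0.05  ]
```

Near contact now; I go on in 1–2 mm steps until the force jumps.

Call:
{"api": "jog_arm", "payload": {"plan": [{"offset": [0.007, 0, 0.0025], "twist": [0, 0, 0], "fingers": -0.05}, {"offset": [0.013, 0, 0.0047], "twist": [0, 0, 0], "fingers": -0.05}]}}

```text
clock: 13.98
position: [0.5825, 0.0035, 0.0639]
ee_rot: [-2.036, -2.032, -0.359]
force: [-0.0, -6.9, 4.5]
width: 0.475
gripper_force: 4.6
```

Call:
{"api": "jog_arm", "payload": {"plan": [{"offset": [0.005, 0, 0.002], "twist": [0, 0, 0], "fingers": -0.05}, {"offset": [0.009, 0, 0.0033], "twist": [0, 0, 0], "fingers": -0.05}]}}

```text
clock: 14.22
position: [0.5824, 0.005, 0.0639]
ee_rot: [-2.036, -2.032, -0.359]
force: [0.7, -7.2, 5.0]
width: 0.476
gripper_force: 4.6
```

Call:
{"api": "jog_arm", "payload": {"plan": [{"offset": [0.005, 0, 0.002], "twist": [0, 0, 0], "fingers": -0.05}, {"offset": [0.009, 0, 0.0033], "twist": [0, 0, 0], "fingers": -0.05}]}}

```text
clock: 14.48
position: [0.5824, 0.0065, 0.0639]
ee_rot: [-2.036, -2.032, -0.359]
force: [0.2, -7.3, 5.0]
width: 0.475
gripper_force: 4.6
```

Run:
```python
import o
from h import *
o.look('pics/s7.png')
c=calibration('top'); t=get_image('top'); s=get_image('scene')
a=cv2.resize(s[130:260,260:390],(400,400),interpolation=cv2.INTER_CUBIC); b=cv2.resize(t[140:240,140:240],(400,400),interpolation=cv2.INTER_CUBIC)
cv2.imwrite('pics/s8.png',np.hstack([a,b])[:,:,::-1])
```

```text
[196. 174.] 16.8 0.88 [130. 112.  91.] [0.5853 0.0487 0.05  ]
[375. 127.] 20.9 0.8 [98. 33. 24.] [ 0.6926 -0.354   0.05  ]
[327. 109.] 19.8 0.65 [36. 65. 31.] [ 0.734  -0.2446  0.05  ]
[145. 136.] 19.3 0.57 [103.  33.  25.] [0.6714 0.1642 0.05  ]
[292. 281.] 12.3 0.51 [23. 36. 16.] [ 0.3473 -0.162   0.05  ]
```

View pics/s8.png

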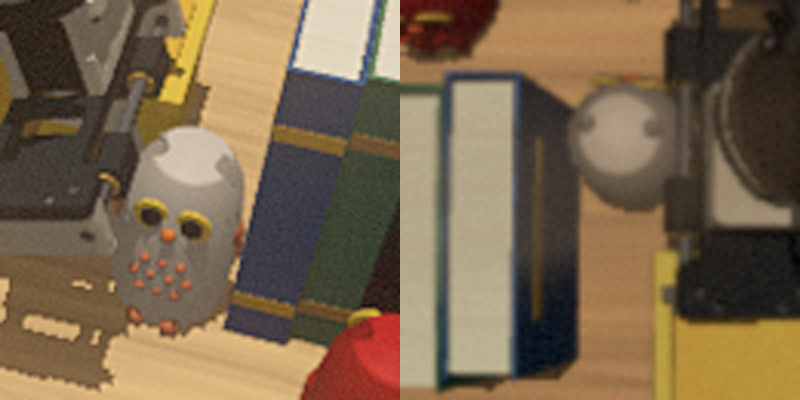

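The owl's side meets the cover (owl's edge at (568,140), the cover's line at that height about 567), with the book upright. One more small press confirms it.

Call:
{"api": "jog_arm", "payload": {"plan": [{"offset": [0.005, 0, 0.002], "twist": [0, 0, 0], "fingers": -0.05}, {"offset": [0.009, 0, 0.0033], "twist": [0, 0, 0], "fingers": -0.05}]}}

```text
clock: 14.98
position: [0.5824, 0.0078, 0.0639]
ee_rot: [-2.036, -2.032, -0.358]
force: [0.0, -7.5, 5.1]
width: 0.473
gripper_force: 4.6
```

Call:
{"api": "jog_arm", "payload": {"plan": [{"offset": [0.005, 0, 0.002], "twist": [0, 0, 0], "fingers": -0.05}, {"offset": [0.01, 0, 0.0037], "twist": [0, 0, 0], "fingers": -0.05}]}}

```text
clock: 15.22
position: [0.5824, 0.0088, 0.0638]
ee_rot: [-2.037, -2.032, -0.358]
force: [0.3, -11.6, 6.3]
width: 0.477
gripper_force: 5.9
```

Run:
```python
from h import *
c=calibration('top'); t=get_image('top'); print(observe()['force'])
for d in regions_of('owl','top'):
    if t[d['region']].mean()>100:
        ys,xs=np.nonzero(d['region']); print('owl left edge',xs.min(),ys[xs==xs.min()].mean(),ray(c,[[xs.min(),174]],.045))
for r in (190,210):   # book cover: expected columns of top edge/foot
    print(r,proj(c,[[.57,.082,z] for z in (0,.045,.205)]).round(1).tolist()); print(t[r,145:190].astype(int)[:, [0,2]].tolist())
```

```text
[ -0.60141762 -10.540146     5.24096875]
owl left edge 182 173.5 [[0.58571371 0.08175865 0.045     ]]
190 [[184.7, 182.2], [181.8, 181.0], [169.4, 175.7]]
[[180, 136], [180, 136], [177, 133], [154, 118], [105, 84], [84, 78], [84, 82], [123, 106], [165, 129], [177, 136], [180, 139], [181, 140], [179, 139], [178, 137], [179, 140], [178, 137], [177, 135], [181, 139], [180, 138], [181, 140], [178, 136], [177, 135], [172, 135], [102, 104], [71, 73], [63, 55], [64, 51], [65, 51], [77, 49], [87, 46], [78, 47], [64, 48], [63, 48], [64, 51], [61, 50], [60, 48], [63, 49], [62, 51], [63, 51], [85, 55], [138, 76], [166, 87], [167, 84], [160, 82], [134, 66]]
210 [[184.7, 182.2], [181.8, 181.0], [169.4, 175.7]]
[[181, 140], [180, 139], [179, 138], [151, 117], [98, 81], [73, 79], [79, 84], [142, 115], [179, 139], [183, 143], [185, 143], [180, 139], [182, 139], [182, 141], [185, 144], [182, 141], [183, 142], [182, 141], [186, 145], [184, 145], [183, 141], [180, 140], [147, 121], [82, 99], [44, 56], [37, 38], [38, 39], [38, 30], [70, 35], [75, 30], [51, 29], [35, 36], [31, 34], [34, 38], [26, 34], [32, 36], [33, 35], [27, 33], [36, 38], [85, 43], [161, 78], [166, 82], [162, 77], [165, 79], [164, 79]]
```

The force jumped to 11.6 N and the owl's side is at y≈0.082, the cover's position: contact. I come away.

Call:
{"api": "jog_arm", "payload": {"plan": [{"offset": [-0.05, 0, -0.018], "twist": [0, 0, 0], "fingers": -0.05}, {"offset": [-0.2, 0, -0.073], "twist": [0, 0, 0], "fingers": -0.05}, {"offset": [-0.38, 0, -0.138], "twist": [0, 0, 0], "fingers": -0.05}, {"offset": [-0.38, 0, -0.138], "twist": [0, 0, 0], "fingers": -0.05}, {"offset": [-0.3, 0, -0.4], "twist": [0, 0, 0], "fingers": -0.05}, {"offset": [-0.15, 0, -0.8], "twist": [0, 0, 0], "fingers": -0.05}, {"offset": [-0.15, 0, -0.8], "twist": [0, 0, 0], "fingers": -0.05}]}}

```text
clock: 16.2
position: [0.584, -0.0499, 0.1732]
ee_rot: [-2.033, -2.037, -0.366]
force: [0.7, 0.0, -0.1]
width: 0.476
gripper_force: 0.0
```

Call:
{"api": "jog_arm", "payload": {"plan": [{"offset": [-0.8, 0, -0.4], "twist": [0, 0, 0], "fingers": -0.05}, {"offset": [-0.8, 0, -0.4], "twist": [0, 0, 0], "fingers": -0.05}, {"offset": [-0.8, 0, -0.4], "twist": [0, 0, 0], "fingers": -0.05}, {"offset": [-0.8, 0, -0.4], "twist": [0, 0, 0], "fingers": -0.05}]}}

```text
clock: 16.7
position: [0.581, -0.184, 0.1829]
ee_rot: [-2.032, -2.029, -0.358]
force: [0.1, 1.6, -0.4]
width: 0.477
gripper_force: 0.0
```

```bash
python3 -c "import o;o.look('pics/s9.png')"
```

```text
[373. 124.] 19.1 0.93 [91. 24. 19.] [ 0.7012 -0.3501  0.05  ]
[146. 136.] 19.1 0.9 [91. 27. 21.] [0.6717 0.1627 0.05  ]
[302. 278.] 19.4 0.79 [31. 54. 25.] [ 0.3532 -0.1844  0.05  ]
[327. 106.] 17.7 0.7 [34. 69. 33.] [ 0.74   -0.2444  0.05  ]
[198. 173.] 17.7 0.66 [116.  97.  76.] [0.5875 0.0458 0.05  ]
```

View pics/s9.png

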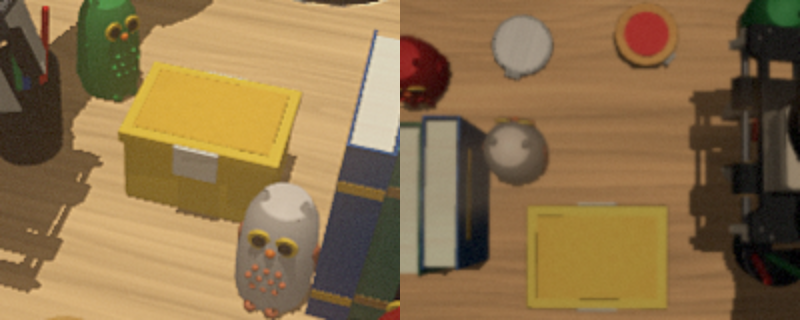

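The owl stands against the blue cover (right half, (516,152)), the book is upright, the box has not moved and the arm is clear. I hand in.

```bash
python3 -c "
from cell import *
print(sign_off())"
```

```text
the job is handed in; nothing more can be done
None
```

The blue book stands upright and flat against the row with the white owl against its cover as a bookend, the arm is clear and the job is handed in; `sign_off()` returned no verdict.

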